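Close the carton and hold the tag reader over its tag

TASK

Fold the carton's plain flap down flat first, then the flap with the tag down flat over it. Then pick up the hand-held reader by its grip, carry it over the things standing in between without disturbing them, and hold it level and still, about 15 mm above the tag, centred on it and with its long side along the tag's long side, never touching the carton with the reader. The program finishes while still holding the reader there: do not put it down.

Things in the scene. Friction and masses are not known exactly. Their poses are not given: they have to be found in the camera images.
- carton: brown cardboard carton, open at the top, fixed to the worktop, 150 (x) x 140 (y) x 85 mm high; origin: centre of its underside on the worktop; its z is up. Its two long top flaps hinge on the upper edges of its two y sides and stand up open; the two short end flaps (x ends) are already folded in. Two steel inserts lie in foam inside, no higher than 62 mm. A small plain white sticker on its -x side is not the tag
- flap_inner (a joint): angle of the plain flap, rad: 0 = folded in flat on the carton, 1.57 = upright, more = leaning outwards. It hinges along the carton's x direction at y = +70 mm, z = 85 mm in the carton's frame and, shut, reaches 85 mm towards -y; 148 mm wide along x, 3 mm thick, its top face at z = 88 mm when shut. The crease is stiff enough (about 0.04 Nm) that the flap stays where it is left; range 0 to 2.3, starts 1.3 to 2.0
- flap_inner_edge (a point): middle of the plain flap's free edge, on its outer face (the top face when shut)
- flap_outer (a joint): angle of the flap with the tag, rad, same sense (0 = flat, 1.57 = upright, stays where left, range 0 to 2.3, starts 1.3 to 2.0). It hinges at y = -70 mm, z = 89 mm in the carton's frame and, shut, reaches 110 mm towards +y, over the plain flap; 148 mm wide along x, 3 mm thick, its top face at z = 92 mm when shut
- flap_outer_edge (a point): middle of the tag flap's free edge, on its outer face (the top face when shut)
- tag (a point): centre of the tag, a white 80 x 50 mm label with copper antenna loops stuck on the outer face of that flap, 55 mm from its hinge; x = along the tag's long side (parallel to the hinge), z = out of the tag's face (up when the flap is shut); label thickness under 2 mm
- reader: hand-held tag reader, loose, about 0.13 to 0.24 kg, standing upright on its sensing face: a flat white head 80 (x) x 50 (y) x 18 mm with a black underside, and above its middle an upright blue grip 40 (x) x 26 (y) mm from 18 to 90 mm height, black top to 92 mm; take the grip across its 26 mm sides (y). Origin: centre of the sensing face (underside); x = long side, z = up
- weight_500: pale brass (beige) calibration weight, 38 mm across, 62 mm high, loose, standing between reader and carton; origin: centre of its underside; leave alone
- dropper: brown dropper bottle, 33 mm across, 102 mm high, loose, standing between reader and carton; origin: centre of its underside; leave alone
- jar: spice-type glass jar with dark cap and green label, 44 mm across, 105 mm high, loose, standing between reader and carton; origin: centre of its underside; leave alone
- vial_blue: white vial with blue cap, 26 mm across, 58 mm high, loose, standing between reader and carton; origin: centre of its underside; leave alone
Mind the look-alikes: they are no part of the job. Of the things like the reader, leave any that is brown, pink or purple; of the rest the larger one is meant.

How it is judged:
On the way, in this order (a step that is already met when the one before it is completed fails the run):
1. the plain flap is folded down while the tag flap is still up (value of joint flap_inner below 0.12 rad and value of joint flap_outer above 0.6 rad), for 0.1 s.
2. the tag flap is folded down over the plain flap (value of joint each of flap_inner, flap_outer below 0.12 rad), for 0.2 s.
At the end, for the whole second after the job is handed in: Both flaps lie flat (within 0.12 rad); the gripper holds the reader still (under 20 mm/s), its sensing face 5 to 28 mm above the tag, touching nothing of the carton, centred within 12 mm along and across the tag, long sides parallel within 0.15 rad (either way round), level within 0.12 rad (all of step 2 and x of reader in the frame of tag between -0.012 and 0.012 m and y of reader in the frame of tag between -0.012 and 0.012 m and z of reader in the frame of tag between 0.005 and 0.028 m and angle between the x axis of reader and the x axis of tag, either way round below 0.15 rad and angle between reader's own z axis and vertical below 0.12 rad and contact force between the fingers and reader above 1 N and contact force between reader and carton below 0.1 N and linear speed of reader below 0.02 m/s); the arm keeps its last pose, push and grip.
It fails at once if the reader touches the carton or a flap (contact force between reader and carton above 0.5 N).
It fails at once if a thing standing between reader and carton is shifted more than 30 mm or tipped over (distance of any of weight_500, dropper, jar, vial_blue from where it was at the start of the episode above 0.03 m or angle between any of weight_500, dropper, jar, vial_blue's own z axis and vertical above 0.5 rad).
It also fails if it takes over 61 s, if anything falls off the work surface, if the arm or the gripper's body presses on something with over 40 N, if the wrist force passes 120 N, or if a joint passes its speed limit or range.

ROBOT

A 6-joint arm with a two-finger parallel gripper is mounted at the origin on a cart in front of the work surface, level with it; the furniture and walls round the work are solid. World frame = base frame: x ahead of the robot, y to its left, z up, the work surface at z = 0. Lengths are in m, angles in rad, forces in N, time in s.
With the tool pointing down it reaches from about 0.35 to 0.975 m from the base axis. Payload 4.9 kg.
Tool frame: the origin (TCP) lies at the very end of the fingers, on their centre line; the grasp point (between the pads) lies 19 mm behind it; z points along the fingers, y is the line along which they close (so a half turn about z gives the same grasp; the last joint's range is limited). The gripper opens to 85 mm and grips with 20 to 120 N. Pads are 22 mm wide; open, the fingers measure 114 mm over their backs; the gripper's body (76 mm by 85 mm) begins 54 mm behind the grasp point. The pads swing forward as they close: fully open they stand 13 mm farther back than shut.
Start: joints at [-1.346, 0.053, 1.613, -0, 1.476, -0.119], TCP at [0.211, -0.588, 0.2] pointing down, gripper open.
Joint ranges: [-3.01, 3.01], [-1.01, 2.22], [0.06, 2.58], [-1.02, 4.17], [0.09, 2.62], [-3.14, 3.14]. Speed limits (rad/s): [2.57, 2.57, 3.14, 3.14, 3.14, 3.14].

INTERFACE

Orientations are given as a rotation vector (axis times angle).
In Python, from station import ctrl, imaging gives the robot as it stands.
- The arm moves only by the tool play_rows, never from a script. Its argument "series" is a list of rows, each a list of 3 entries, a list of its own where there are three numbers: the opening, from 0 (shut) to 1 (fully open), then the shift along the tool's x, y, z each as a share of 0.05 m, from -1 to 1, then the turn, a rotation vector about the tool's x, y, z each as a share of 8 degrees, from -1 to 1. In form: [[grip, [dx, dy, dz], [ax, ay, az]], ...]. A call has 1 to 8 rows; each row shifts and turns the commanded pose from where the row before left it, along the tool's axes as they then stand; what a row does not reach is not made up. A row lasts 1/8 s, in which the tool goes at most 62.5 mm and 10.7 degrees, less where a joint would pass 70% of its speed; a pose out of reach is approached as far as the arm can. A call with a number of a shift or a turn outside -1 to 1 is refused whole. A call with a gripper value outside its range is refused whole. The fingers move at their own pace and stop on an object; "force" is the grip in N (left out, the last holds). Time passes only in rows, so rows that do not move let the fingers close. It gives the time, the measured TCP pose, the force, the opening and the grip force at its end, in the units of the state.
- ctrl.get_obs(): the state, without advancing time (a new reading comes with each control period).
- imaging.get_image(name): name is "side" or "top"; returns a dict with "color" (420x560x3 uint8, blue, green, red), "fx", "fy", "cx", "cy" (pixels), "extrinsics" (4x4, takes a point from world to camera coordinates). Camera axes: x right, y down, z forward; pixel columns grow to the right and rows downward; lengths in m; the calibration is good to about 2 mm. A picture is of the moment at which its call begins. There is no depth.
- ctrl.finish_job(): hands the job in; it is judged then, once.
The state is a dict: "t": time; "q": joint angles; "dq": joint speeds; "effort": joint torques, N m; "tool_pos": TCP position; "tool_rot": TCP orientation; "contact_force": force on the tool from outside, world axes, zero at the start; "wrist_torque": the same for the moment, N m; "opening": finger opening in m; "grip_force": force on a finger pad.
Only numpy, scipy, OpenCV 4.12 (cv2) and the standard library are available. Lean on these libraries where they do the work, as an engineer would, in place of code of your own. Each camera call takes 0.05 s, during which the arm holds its last target. There are 200 camera calls.

## Working session

There is one attempt and no reset: what is moved stays moved. The work goes in short steps, Python scripts to look and compute and a tool call to move; the robot and the scene stay as the last step left them, time stands still between calls to the robot, and variables do not carry over. Pictures are saved under pics/ and viewed, at most 10 in all, crops included, and the job is handed in when it is done.

Besides the shell and the picture viewer there is one more tool, called after "Call:" as a command line: name --argument value ..., lists and objects as JSON in quotes. play_rows: Moves the arm, as the interface text tells. Shift numbers are shares of 0.05 m and turn numbers shares of 8 degrees, none past 1 either way. Its arguments: {"type":"object","properties":{"series":{"type":"array"},"force":{"type":"number"}},"required":["series"]}

```bash
mkdir -p pics; cat > h.py <<'E'
import numpy as np, cv2
from station import ctrl, imaging
from scipy.spatial.transform import Rotation as R
def grab(n,f=None):
    d=imaging.get_image(n)
    if f: cv2.imwrite('pics/'+f,d['color'])
    return d
def proj(d,p):
    c=d['extrinsics']@np.r_[p,1]; return np.array([d['fx']*c[0]/c[2]+d['cx'],d['fy']*c[1]/c[2]+d['cy']])
def ray(d,u,v):
    E=d['extrinsics'];Rm=E[:3,:3];o=-Rm.T@E[:3,3]
    r=Rm.T@np.array([(u-d['cx'])/d['fx'],(v-d['cy'])/d['fy'],1]);return o,r/np.linalg.norm(r)
def onz(d,u,v,z):
    o,r=ray(d,u,v);return o+r*(z-o[2])/r[2]
E
python3 - <<'E'
from h import *
for n in('side','top'):
    d=grab(n,n+'0.png');o,r=ray(d,280,210);print(n,o.round(3),r.round(3),d['fx'])
s=ctrl.get_obs();print(s['t'],s['tool_pos'],s['tool_rot'],s['opening'])
print(R.from_rotvec(s['tool_rot']).as_matrix().round(3))
E
```

```text
side [ 0.03  -0.431  1.118] [ 0.397  0.468 -0.789] 505.9775351224383
top [0.439 0.171 1.308] [ 0.109  0.006 -0.994] 505.1328216857766
0.1 [ 0.21052958 -0.58781934  0.198609  ] [-3.09351208e+00 -5.36991176e-01  1.11845280e-04] 0.08545071958994666
[[ 0.941  0.337 -0.   ]
 [ 0.337 -0.941  0.002]
 [ 0.    -0.002 -1.   ]]
```

View pics/side0.png

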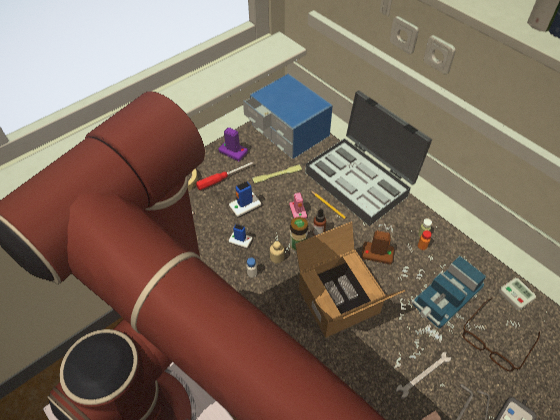

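View pics/top0.png

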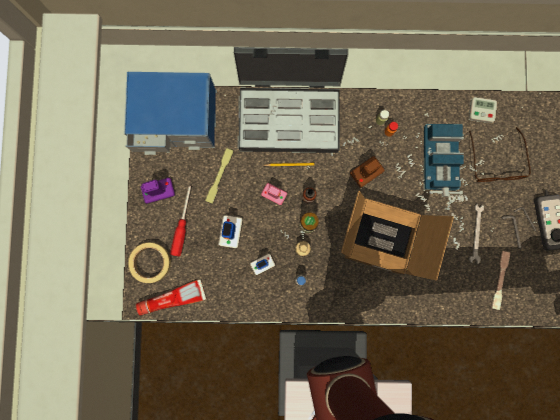

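Candidates for the reader, in top-view pixels: large blue/white (230,231), small blue/white (262,265), pink (273,193), purple (157,190) and brown (368,172). I choose the large blue/white one at (230,231). Next is a close crop to check it, together with the carton.

```bash
python3 - <<'E'
from h import *
t=cv2.imread('pics/top0.png');s=cv2.imread('pics/side0.png')
a=cv2.resize(t[170:300,200:460],(780,390),interpolation=cv2.INTER_CUBIC)
b=cv2.resize(s[215:340,285:420],(227,210),interpolation=cv2.INTER_CUBIC)
c=np.zeros((600,780,3),np.uint8);c[:390]=a
b=cv2.resize(s[215:340,215:415],(336,210),interpolation=cv2.INTER_CUBIC);c[390:,:336]=b
b=cv2.resize(s[175:255,220:330],(288,210),interpolation=cv2.INTER_CUBIC);c[390:,350:638]=b
cv2.imwrite('pics/crop.png',c)
d=grab('top')
for n,u,v,z in[('reader',230,231,.018),('cartonL',350,232,.085),('cartonR',410,240,.085),('dropper',309,195,.1),('jar',309,221,.105),('w',303,248,.06),('vial',301,281,.058)]:print(n,onz(d,u,v,z).round(3))
E
```

```text
reader [0.524 0.306 0.018]
cartonL [0.522 0.008 0.085]
cartonR [ 0.505 -0.138  0.085]
dropper [0.609 0.109 0.1  ]
jar [0.546 0.109 0.105]
w [0.483 0.12  0.06 ]
vial [0.402 0.124 0.058]
```

View pics/crop.png

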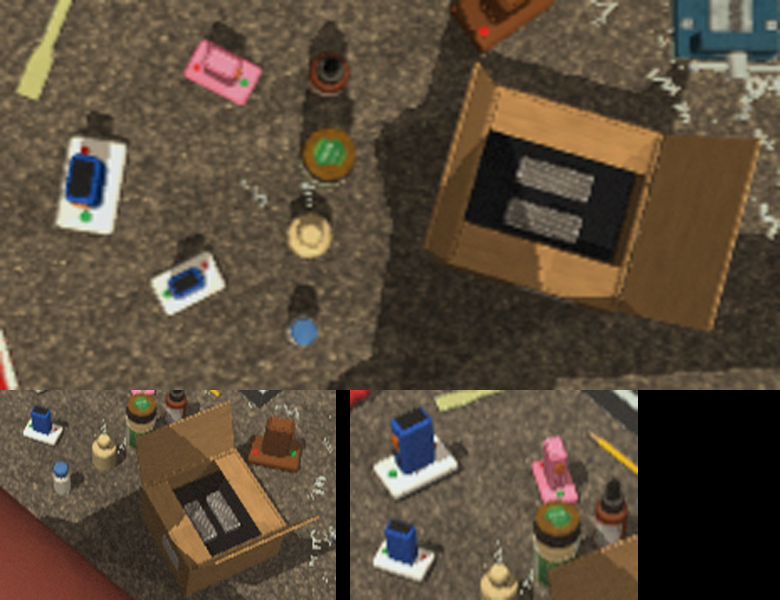

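The crop shows the chosen reader at about (230,231), white head with a blue grip and larger than the twin at (262,265). The carton's -x side (sticker) faces the robot, so the plain flap is the left one (+y) and the tag flap is on the right, leaning outwards. Now the poses.

```bash
python3 - <<'E'
from h import *
t=grab('top');s=grab('side')
def cp(u,v):return 200+u/3-.33,170+v/3-.33
C=[cp(497,86),cp(459,265),cp(662,135),cp(620,297)]
P=[onz(t,*c,.085) for c in C]
for p in P:print(p.round(3))
L=np.linalg.norm
print('widths',L(P[0]-P[1]),L(P[2]-P[3]),L(P[0]-P[2]),L(P[1]-P[3]))
c=np.mean(P,0);ex=(P[0]-P[1])+(P[2]-P[3]);yaw=np.arctan2(ex[1],ex[0]);print('centre',c.round(3),'yaw',yaw)
ex=np.array([np.cos(yaw),np.sin(yaw),0]);ey=np.array([-ex[1],ex[0],0]);c[2]=0
# flap free edges, top view ray intersect w/ plane x=+-74 -> carton-frame y,z
for nm,cs,h in(('inner',[(cp(479,64),.074),(cp(427,246),-.074)],(.07,.085)),('outer',[(cp(757,142),.074),(cp(712,329),-.074)],(-.07,.089))):
  for (px,x) in cs:
    o,r=ray(t,*px);k=(x-(o-c)@ex)/(r@ex);p=o+k*r
    # intersect circle of flap length in yz
    l=.085 if nm=='inner' else .11
    best=[]
    for a in np.linspace(1.2,2.1,91):
      sgn=-1 if nm=='inner' else 1
      q=c+ex*x+ey*(h[0]+sgn*l*np.cos(a))+np.array([0,0,h[1]+l*np.sin(a)])
      best.append((L(proj(t,q)-px),a))
    print(nm,min(best))
  for a in (1.4,1.6,1.8,2.0):
    sgn=-1 if nm=='inner' else 1
    print(a,[proj(s,c+ex*x+ey*(h[0]+sgn*l*np.cos(a))+np.array([0,0,h[1]+l*np.sin(a)])).round(0) for x in(.074,-.074)])
# reader
hsv=cv2.cvtColor(t['color'],cv2.COLOR_BGR2HSV)
w=cv2.inRange(hsv,(0,0,150),(180,60,255));w[:200]=0;w[260:]=0;w[:,:210]=0;w[:,250:]=0
b=cv2.inRange(hsv,(105,120,30),(130,255,255));b[:200]=0;b[260:]=0;b[:,:210]=0;b[:,250:]=0
m=cv2.findNonZero(w|b);hull=cv2.convexHull(m);print(cv2.minAreaRect(hull))
bx=cv2.boxPoints(cv2.minAreaRect(hull));Q=[onz(t,*q,.018) for q in bx];print(np.round(Q,3),L(Q[0]-Q[1]),L(Q[1]-Q[2]),np.mean(Q,0))
print('grip',cv2.minAreaRect(cv2.findNonZero(b)))
E
```

```text
[ 0.605 -0.029  0.085]
[0.46  0.001 0.085]
[ 0.568 -0.163  0.085]
[ 0.436 -0.128  0.085]
widths 0.14893971997786393 0.13600760183280014 0.1392647825296671 0.1315791417538127
centre [ 0.517 -0.08   0.085] yaw -0.23197378382553271
inner (np.float64(0.23782816665539966), np.float64(1.9000000000000001))
inner (np.float64(1.555264932744806), np.float64(1.9700000000000002))
1.4 [array([361., 234.]), array([305., 260.])]
1.6 [array([357., 228.]), array([301., 254.])]
1.8 [array([353., 224.]), array([297., 248.])]
2.0 [array([349., 220.]), array([294., 245.])]
outer (np.float64(4.779016782463841), np.float64(1.9900000000000002))
outer (np.float64(2.5597436436949375), np.float64(1.9500000000000002))
1.4 [array([390., 263.]), array([331., 291.])]
1.6 [array([397., 270.]), array([336., 300.])]
1.8 [array([403., 279.]), array([342., 309.])]
2.0 [array([408., 288.]), array([347., 319.])]
((230.0135040283203, 231.41893005371094), (19.234682083129883, 30.74260902404785), 9.462322235107422)
[[0.488 0.336 0.018]
 [0.566 0.325 0.018]
 [0.559 0.276 0.018]
 [0.481 0.287 0.018]] 0.07869092876373161 0.049427233548345634 [0.52342013 0.30591204 0.018     ]
grip ((228.06756591796875, 229.5946044921875), (11.836727142333984, 15.946702003479004), 9.462322235107422)
```

The carton is at about (0.517,-0.080) with yaw -0.23, and the flaps stand at about 1.85 and 2.0 rad. The reader is at (0.523,0.306) with yaw -0.14. Measured sizes match those given, so I'm moving.

Call:
play_rows --series '[[0, [0, 0, -0.3], [0, 0, 1]], [0, [0, 0, -0.3], [0, 0, 1]], [0, [0, 0, -0.3], [0, 0, 1]], [0, [0, 0, -0.3], [0, 0, 1]], [0, [0, 0, -0.2], [0, 0, 0.11]], [0, [0.24, -0.88, 0], [0, 0, 0]], [0, [0.24, -0.88, 0], [0, 0, 0]], [0, [0.24, -0.88, 0], [0, 0, 0]]]' --force 40

```text
t: 1.25
tool_pos: [0.2762, -0.4668, 0.2694]
tool_rot: [-3.121, 0.358, 0.0]
contact_force: [-0.3, -0.1, 0.7]
opening: -0.0002
grip_force: 0.0
```

Call:
play_rows --series '[[0, [0.24, -0.88, 0], [0, 0, 0]], [0, [0.24, -0.88, 0], [0, 0, 0]], [0, [0.24, -0.88, 0], [0, 0, 0]], [0, [0.24, -0.88, 0], [0, 0, 0]], [0, [0.24, -0.88, 0], [0, 0, 0]], [0, [0.24, -0.88, 0], [0, 0, 0]], [0, [0.24, -0.88, 0], [0, 0, 0]], [0, [0.24, -0.88, 0], [0, 0, 0]]]'

```text
t: 2.25
tool_pos: [0.45, -0.1458, 0.2696]
tool_rot: [3.121, -0.357, 0.0]
contact_force: [1.5, -0.3, 1.0]
opening: -0.0003
grip_force: 0.0
```

Call:
play_rows --series '[[0, [0.24, -0.88, 0], [0, 0, 0]], [0, [0.24, -0.88, 0], [0, 0, 0]], [0, [0.24, -0.88, 0], [0, 0, 0]], [0, [0.24, -0.88, 0], [0, 0, 0]], [0, [0.24, -0.88, 0], [0, 0, 0]], [0, [0, 0, 0], [0, 0, 0]]]'

```text
t: 3.0
tool_pos: [0.5586, 0.0556, 0.269]
tool_rot: [-3.122, 0.352, 0.002]
contact_force: [0.4, -0.4, -0.4]
opening: -0.0002
grip_force: 0.0
```

```bash
cat >> h.py <<'E'
C0=np.array([.517,-.080,0]);YAW=-.232
def carton(p):
    return R.from_euler('z',-YAW).apply(np.array(p)-C0)
def st():
    s=ctrl.get_obs();M=R.from_rotvec(s['tool_rot']).as_matrix()
    print('t',s['t'],'carton',carton(s['tool_pos']).round(4),'world',s['tool_pos'].round(4),'yaw',np.arctan2(M[1,0],M[0,0]).round(3),'z',M[:,2].round(3),'F',s['contact_force'].round(1),'op',round(s['opening'],4),'gf',s['grip_force'])
E
python3 -c "
from h import *
st()"
```

```text
t 3.0 carton [0.0093 0.1415 0.269 ] world [0.5586 0.0556 0.269 ] yaw -0.224 z [-0.001  0.    -1.   ] F [ 0.4 -0.4 -0.4] op -0.0002 gf 0.0
```

Call:
play_rows --series '[[0, [-0.1, 0, 0.9], [0, 0, 0]], [0, [-0.1, 0, 0.9], [0, 0, 0]], [0, [0, 0, 0.88], [0, 0, 0]], [0, [0, 0.4, 0], [0, 0, 0]], [0, [0, 0.4, 0], [0, 0, 0]], [0, [0, 0.4, 0], [0, 0, 0]], [0, [0, 0.4, 0], [0, 0, 0]], [0, [0, 0, 0], [0, 0, 0]]]'

```text
t: 4.0
tool_pos: [0.531, -0.0244, 0.1377]
tool_rot: [3.12, -0.365, 0.005]
contact_force: [-0.2, 0.6, -0.9]
opening: 0.0003
grip_force: 0.0
```

Call:
play_rows --series '[[0, [0, 0.3, 0.16], [0, 0, 0]], [0, [0, 0.2, 0.2], [0, 0, 0]], [0, [0, 0.17, 0.2], [0, 0, 0]], [0, [0, 0.15, 0.17], [0, 0, 0]], [0, [0, 0.1, 0.15], [0, 0, 0]], [0, [0, 0, 0], [0, 0, 0]]]'

```text
t: 4.75
tool_pos: [0.519, -0.0672, 0.0907]
tool_rot: [-3.12, 0.361, 0.003]
contact_force: [0.1, 0.6, -0.3]
opening: -0.0002
grip_force: 0.0
```

```bash
python3 -c "
from h import *
st();a=grab('top')['color'];b=grab('side')['color']
cv2.imwrite('pics/f1.png',np.hstack([cv2.resize(a[170:300,320:460],None,fx=2.8,fy=2.8),cv2.resize(b[215:345,280:420],None,fx=2.8,fy=2.8)]))"
```

```text
t 4.75 carton [-0.001   0.0129  0.0907] world [ 0.519  -0.0672  0.0907] yaw -0.23 z [-0.002  0.001 -1.   ] F [ 0.1  0.6 -0.3] op -0.0002 gf 0.0
```

View pics/f1.png

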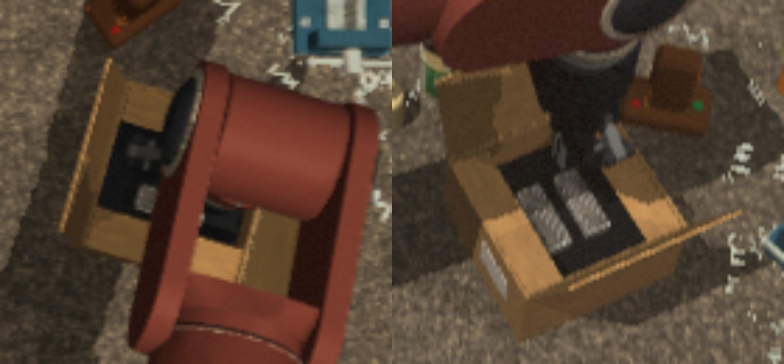

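The picture shows the plain flap still up (free edge top-view px (341,252)–(359,192)), and the fingers seem to be at the inner side. I'll check the TCP's projection.

```bash
python3 -c "
from h import *
s=ctrl.get_obs();t=grab('top');d=grab('side')
p=s['tool_pos'];print('tcp px',proj(t,p),proj(d,p))
W=lambda x,y,z:C0+R.from_euler('z',YAW).apply([x,y,z])
for n,q in dict(hA=W(.074,.07,.085),hB=W(-.074,.07,.085),oA=W(.074,-.07,.085),oB=W(-.074,-.07,.085),g0=W(-.075,.07,0),g1=W(-.075,-.07,0)).items():print(n,proj(t,q).round(),proj(d,q).round())
"
```

```text
tcp px [381.41154789 233.38284039] [340.33469556 278.58408596]
hA [365. 198.] [354. 250.]
hB [351. 257.] [301. 274.]
oA [421. 212.] [387. 295.]
oB [408. 272.] [331. 323.]
g0 [346. 258.] [299. 292.]
g1 [399. 272.] [328. 339.]
```

```bash
python3 -c "
from h import *
a=grab('top')['color'];b=grab('side')['color']
cv2.imwrite('pics/f2.png',cv2.resize(b[200:350,270:430],None,fx=4,fy=4,interpolation=cv2.INTER_CUBIC));st()"
```

```text
t 5.05 carton [-0.      0.0133  0.0922] world [ 0.52   -0.067   0.0922] yaw -0.23 z [ 0.001 -0.    -1.   ] F [-0.   0.  -0.5] op -0.0003 gf 0.0
```

View pics/f2.png

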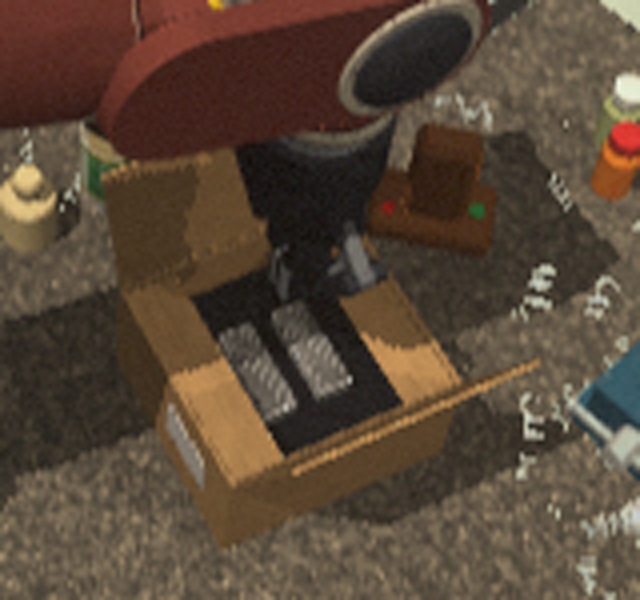

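The flap at +y hasn't moved although the fingers are inside its sweep. I'll go back out and redo the push slowly, with snapshots on the way.

Call:
play_rows --series '[[0, [0, 0, -0.9], [0, 0, 0]], [0, [0, 0, -0.9], [0, 0, 0]], [0, [0, 0, -0.9], [0, 0, 0]], [0, [0, -0.9, 0], [0, 0, 0]], [0, [0, -0.9, 0], [0, 0, 0]], [0, [0, -0.9, 0], [0, 0, 0]], [0, [0, 0, 0.8], [0, 0, 0]], [0, [0, 0, 0.8], [0, 0, 0]]]'

```text
t: 6.05
tool_pos: [0.5512, 0.0653, 0.1468]
tool_rot: [-3.121, 0.358, -0.004]
contact_force: [0.3, -0.4, 0.3]
opening: -0.0002
grip_force: 0.0
```

```bash
python3 -c "
from h import *
grab('top','a1.png');grab('side','b1.png');st()"
```

```text
t 6.15 carton [-0.0043  0.1478  0.1414] world [0.5468 0.0648 0.1414] yaw -0.229 z [-0.01  0.   -1.  ] F [-0.3  0.3 -0.6] op 0.0001 gf 0.0
```

Call:
play_rows --series '[[0, [0, 0.25, 0.2], [0, 0, 0]], [0, [0, 0.25, 0], [0, 0, 0]], [0, [0, 0.2, 0], [0, 0, 0]], [0, [0, 0.2, 0], [0, 0, 0]], [0, [0, 0.1, 0], [0, 0, 0]]]'

```text
t: 6.78
tool_pos: [0.5392, 0.0147, 0.1373]
tool_rot: [-3.121, 0.362, -0.002]
contact_force: [-0.2, -0.8, -0.4]
opening: 0.0002
grip_force: 0.0
```

```bash
python3 -c "
from h import *
grab('top','a2.png');grab('side','b2.png');st()
I=lambda f,x,y:cv2.resize(cv2.imread('pics/'+f)[y:y+150,x:x+195],(390,300),interpolation=cv2.INTER_CUBIC)
cv2.imwrite('pics/m.png',np.vstack([np.hstack([I('a1.png',290,160),I('b1.png',250,190)]),np.hstack([I('a2.png',290,160),I('b2.png',250,190)])]))"
```

```text
t 6.875 carton [-0.0003  0.0976  0.137 ] world [0.5391 0.015  0.137 ] yaw -0.231 z [ 0.001 -0.    -1.   ] F [ 0.8  0.8 -0.7] op 0.0001 gf 0.0
```

View pics/m.png

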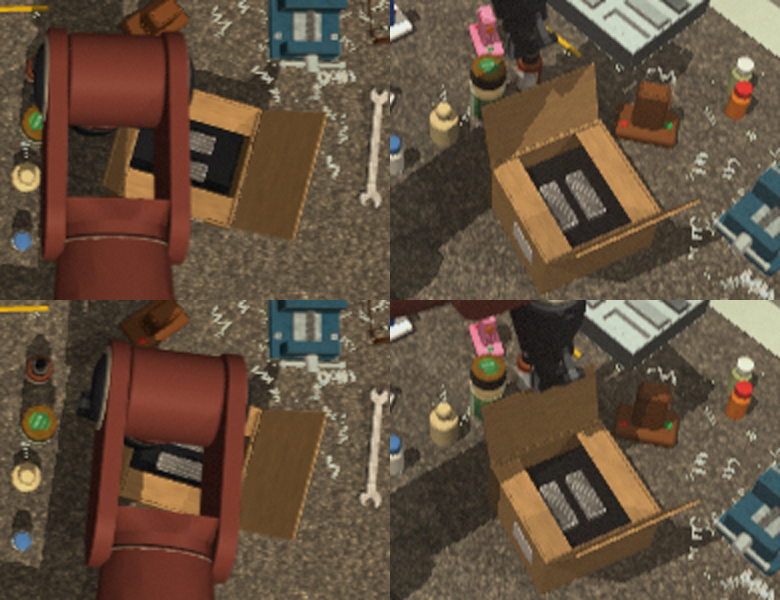

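The second pair shows the gripper just behind the upright plain flap. I'll continue slowly and track the flap numerically from its near free corner in the side view.

Call:
play_rows --series '[[0, [0, 0.15, 0], [0, 0, 0]], [0, [0, 0.15, 0], [0, 0, 0]], [0, [0, 0.15, 0], [0, 0, 0]], [0, [0, 0.0, 0], [0, 0, 0]]]'

```text
t: 7.38
tool_pos: [0.5338, -0.0068, 0.1367]
tool_rot: [-3.121, 0.362, 0.0]
contact_force: [0.1, 1.1, -0.2]
opening: 0.0
grip_force: 0.0
```

```bash
cat >> h.py <<'E'
def W(x,y,z):return C0+R.from_euler('z',YAW).apply([x,y,z])
def corner(d):
    h=cv2.cvtColor(d['color'],cv2.COLOR_BGR2HSV);m=cv2.inRange(h,(8,70,70),(22,200,255))
    m=cv2.morphologyEx(m,cv2.MORPH_OPEN,np.ones((3,3)));n,l,s,_=cv2.connectedComponentsWithStats(m)
    q=l[262:275,303:312];k=np.bincount(q[q>0]).argmax();ys,xs=np.where(l==k)
    i=np.argmin(xs+ys);j=np.argmin(xs);t=np.argmin(ys);print('area',len(xs),'UL',xs[i],ys[i],'left',xs[j],ys[j],'top',xs[t],ys[t])
E
python3 -c "
from h import *
for f in('side0','b1','b2'):corner({'color':cv2.imread('pics/'+f+'.png')})
corner(grab('side','b3.png'));st()"
```

```text
area 7022 UL 312 206 left 288 257 top 312 206
area 9623 UL 296 243 left 263 337 top 350 221
area 8549 UL 292 234 left 271 324 top 342 218
area 7218 UL 296 243 left 267 342 top 321 233
t 7.425 carton [-0.0005  0.0754  0.1367] world [ 0.5339 -0.0065  0.1367] yaw -0.231 z [-0.  0. -1.] F [-0.7 -0.2 -0.4] op -0.0 gf 0.0
```

```bash
python3 -c "
from h import *
I=lambda f:cv2.resize(cv2.imread('pics/'+f)[200:330,280:380],(400,520),interpolation=cv2.INTER_CUBIC)
cv2.imwrite('pics/m2.png',np.hstack([I('b2.png'),I('b3.png')]))"
```

```text
(no output)
```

View pics/m2.png

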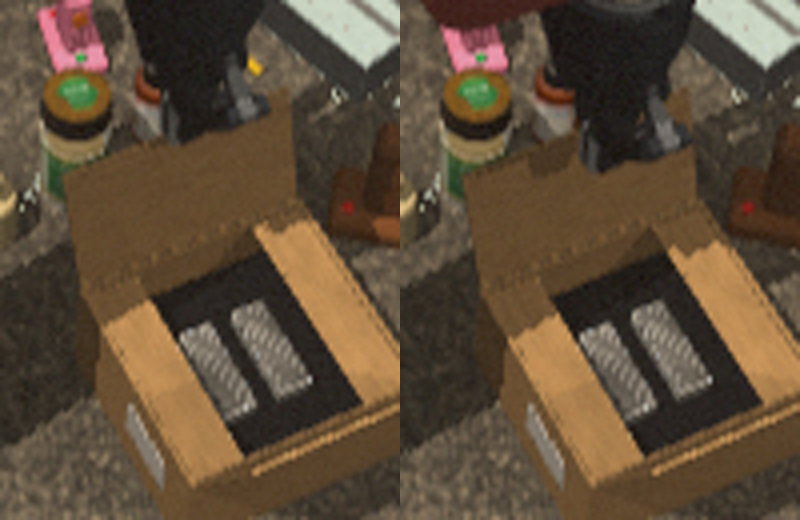

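```bash
python3 -c "
from h import *
d=grab('side');t=grab('top');p=ctrl.get_obs()['tool_pos']
for dz in(0,.02,.04,.07):print(dz,proj(d,p+[0,0,dz]).round(1))
# triangulate near/far corner of plain flap: side px (near (296.5,244),(352,223)), top px (342.3,252),(359.3,191)
for a,b in(((296.5,244),(342.2,251.8)),((352.5,222.5),(359.3,191.2))):
    o1,r1=ray(d,*a);o2,r2=ray(t,*b);k=np.linalg.lstsq(np.c_[r1,-r2],o2-o1,rcond=None)[0];x=o1+k[0]*r1;y=o2+k[1]*r2;print('corner',carton((x+y)/2).round(4),np.linalg.norm(x-y).round(4))
"
```

```text
0 [327.8 248. ]
0.02 [328.4 243.2]
0.04 [329.  238.2]
0.07 [329.9 230.4]
corner [-0.07    0.1023  0.166 ] 0.0014
corner [0.0751 0.0963 0.1636] 0.0031
```

Flap edge triangulates to y≈0.099, z≈0.165 (1.92 rad), unmoved. The picture suggests the physical tips sit about 25 mm higher than I assumed, so they pass over the flap. I'll retry about 30 mm lower, watching the near corner by image difference.

Call:
play_rows --series '[[0, [0, 0, -0.7], [0, 0, 0]], [0, [0, 0, -0.7], [0, 0, 0]], [0, [0, -0.53, 0], [0, 0, 0]], [0, [0, -0.53, 0], [0, 0, 0]], [0, [0, 0, 0.7], [0, 0, 0]], [0, [0, 0, 0.7], [0, 0, 0]], [0, [0, 0, 0.4], [0, 0, 0]], [0, [0, 0, 0], [0, 0, 0]]]'

```text
t: 8.52
tool_pos: [0.5448, 0.0455, 0.115]
tool_rot: [3.121, -0.36, -0.006]
contact_force: [0.0, 0.1, 1.1]
opening: -0.0003
grip_force: 0.0
```

```bash
cat >> h.py <<'E'
def diff():
    a=cv2.imread('pics/b1.png').astype(int);d=grab('side')['color'].astype(int);print('flap diff',np.abs(a-d)[238:262,288:304].mean().round(1))
E
python3 -c "
from h import *
st();diff();grab('side','b4.png')"
```

```text
t 8.525 carton [-0.0018  0.1285  0.115 ] world [0.5448 0.0455 0.115 ] yaw -0.23 z [-0.004  0.    -1.   ] F [0.  0.1 1.1] op -0.0003 gf 0.0
flap diff 5.9
```

Call:
play_rows --series '[[0, [0, 0.2, 0], [0, 0, 0]], [0, [0, 0.2, 0], [0, 0, 0]], [0, [0, 0.2, 0], [0, 0, 0]], [0, [0, 0.2, 0], [0, 0, 0]], [0, [0, 0, 0], [0, 0, 0]]]'

```text
t: 9.25
tool_pos: [0.5367, 0.0054, 0.1167]
tool_rot: [3.12, -0.363, -0.0]
contact_force: [-0.5, 0.4, -0.0]
opening: -0.0
grip_force: 0.0
```

```bash
python3 -c "
from h import *
st();diff();grab('side','b5.png')"
```

```text
t 9.25 carton [-0.0005  0.0877  0.1167] world [0.5367 0.0054 0.1167] yaw -0.231 z [-0. -0. -1.] F [-0.5  0.4 -0. ] op -0.0 gf 0.0
flap diff 16.3
```

```bash
python3 -c "
from h import *
T=cv2.imread('pics/b1.png')[232:262,286:312]
for f in('b1','b2','b3','b4','b5','side0'):
    m=cv2.matchTemplate(cv2.imread('pics/'+f+'.png')[215:300,270:345],T,cv2.TM_CCOEFF_NORMED);_,v,_,l=cv2.minMaxLoc(m);print(f,round(v,2),l[0]+270-286,l[1]+215-232)
s=grab('side')
for a in(1.92,1.8,1.7,1.5,1.3):print(a,(proj(s,W(-.074,.07-.085*np.cos(a),.085+.085*np.sin(a)))).round(1))
"
```

```text
b1 1.0 0 0
b2 0.88 0 0
b3 0.85 0 0
b4 0.94 0 0
b5 0.73 0 0
side0 0.87 0 0
1.92 [295.3 246.1]
1.8 [297.4 248.5]
1.7 [299.2 250.9]
1.5 [302.9 256.5]
1.3 [306.6 262.9]
```

```bash
python3 -c "
from h import *
d=grab('side','b6.png');p=ctrl.get_obs()['tool_pos']
c=cv2.resize(d['color'][170:320,270:390],(640,800))[:600]
I=cv2.resize(d['color'][180:290,280:390],(600,600),interpolation=cv2.INTER_CUBIC)
I=np.clip(I.astype(float)*1.8,0,255).astype(np.uint8)
for dz in(0,.054+.019):
    u=(proj(d,p+[0,0,dz])-[280,180])*600/110;cv2.circle(I,tuple(int(v) for v in u),5,(255,255,0),1)
cv2.imwrite('pics/m3.png',I)"
```

```text
(no output)
```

View pics/m3.png

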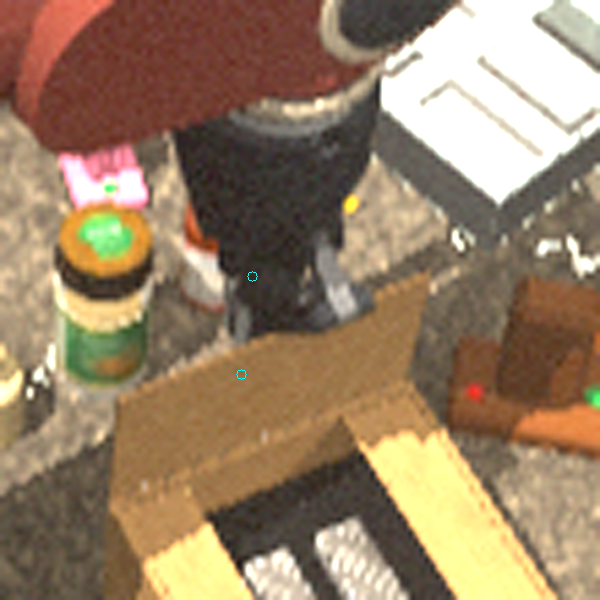

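The picture shows the gripper behind the plain flap, about 6 px right of the projected axis, and the flap still unmoved. I'll continue at this height in small steps until the corner moves.

Call:
play_rows --series '[[0, [0, 0.2, 0], [0, 0, 0]], [0, [0, 0.2, 0], [0, 0, 0]], [0, [0, 0, 0], [0, 0, 0]]]'

```text
t: 9.82
tool_pos: [0.5322, -0.014, 0.1167]
tool_rot: [3.12, -0.362, 0.0]
contact_force: [0.6, 0.4, 0.2]
opening: 0.0001
grip_force: 0.0
```

```bash
cat >> h.py <<'E'
T0=cv2.imread('pics/b1.png')[232:262,286:312]
def tm(f=None):
    m=cv2.matchTemplate(grab('side',f)['color'][215:310,270:345],T0,cv2.TM_CCOEFF_NORMED);_,v,_,l=cv2.minMaxLoc(m);print('match',round(v,2),l[0]+270-286,l[1]+215-232)
E
python3 -c "
from h import *
st();tm('b7.png')"
```

```text
t 9.825 carton [-0.0004  0.0678  0.1167] world [ 0.5322 -0.014   0.1167] yaw -0.231 z [-0. -0. -1.] F [0.6 0.4 0.2] op 0.0001 gf 0.0
match 0.72 0 0
```

Call:
play_rows --series '[[0, [0, 0.2, 0], [0, 0, 0]], [0, [0, 0.2, 0], [0, 0, 0]], [0, [0, 0, 0], [0, 0, 0]]]'

```text
t: 10.25
tool_pos: [0.5276, -0.0334, 0.1167]
tool_rot: [3.12, -0.362, 0.0]
contact_force: [0.1, 0.4, -0.5]
opening: -0.0002
grip_force: 0.0
```

```bash
python3 -c "
from h import *
st();tm('b8.png')"
```

```text
t 10.25 carton [-0.0004  0.0478  0.1167] world [ 0.5276 -0.0334  0.1167] yaw -0.231 z [ 0. -0. -1.] F [ 0.1  0.4 -0.5] op -0.0002 gf 0.0
match 0.74 0 0
```

```bash
python3 -c "
from h import *
t=grab('top')['color']
I=lambda a:np.clip(cv2.resize(a,(400,560),interpolation=cv2.INTER_CUBIC).astype(float)*1.8,0,255).astype(np.uint8)
cv2.imwrite('pics/m4.png',np.hstack([I(cv2.imread('pics/b8.png')[190:330,280:380]),I(t[160:300,330:430])]))"
```

View pics/m4.png

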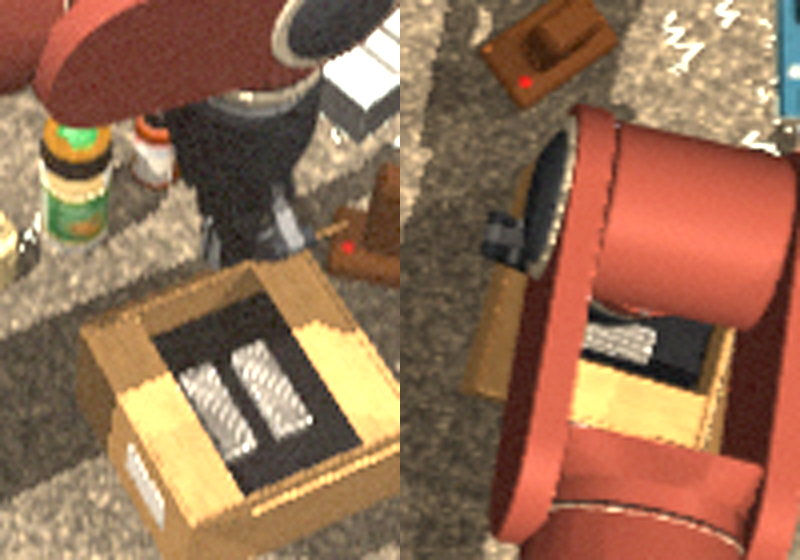

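```bash
python3 -c "
from h import *
s=grab('side');t=grab('top')
for a in(.6,.8,1.,1.2,1.92,2.1,2.3):print(a,*[np.r_[proj(s,W(x,.07-.085*np.cos(a),.085+.085*np.sin(a))),proj(t,W(x,.07-.085*np.cos(a),.085+.085*np.sin(a)))].round(0) for x in(.074,-.074)])
"
```

```text
0.6 [373. 261. 398. 203.] [317. 287. 383. 265.]
0.8 [371. 254. 394. 201.] [314. 281. 380. 263.]
1.0 [368. 247. 390. 199.] [312. 273. 375. 262.]
1.2 [365. 240. 384. 197.] [308. 266. 369. 260.]
1.92 [351. 222. 359. 191.] [295. 246. 343. 254.]
2.1 [347. 219. 352. 190.] [292. 243. 337. 252.]
2.3 [344. 218. 346. 189.] [290. 241. 331. 251.]
```

Far corner at px (366,246) matches about 1.0 rad, so the flap is half folded and is now moving. I'll continue along the arc.

Call:
play_rows --series '[[0, [0, 0.2, 0.12], [0, 0, 0]], [0, [0, 0.2, 0.14], [0, 0, 0]], [0, [0, 0.15, 0.15], [0, 0, 0]], [0, [0, 0.1, 0.12], [0, 0, 0]], [0, [0, 0, 0.06], [0, 0, 0]], [0, [0, 0, 0], [0, 0, 0]]]'

```text
t: 11.2
tool_pos: [0.5202, -0.0642, 0.0869]
tool_rot: [-3.121, 0.361, 0.001]
contact_force: [-0.3, 0.1, 0.6]
opening: 0.0002
grip_force: 0.0
```

```bash
cat >> h.py <<'E'
def foam():
    # share of dark pixels where open foam is seen (side view)
    d=grab('side')['color'];q=d[262:282,322:340];print('interior mean BGR',q.reshape(-1,3).mean(0).round(0))
    q=d[285:305,330:350];print('interior2',q.reshape(-1,3).mean(0).round(0))
E
python3 -c "
from h import *
st();foam();grab('side','b9.png')
d=cv2.imread('pics/b8.png');print(d[262:282,322:340].reshape(-1,3).mean(0),d[285:305,330:350].reshape(-1,3).mean(0))"
```

```text
t 11.2 carton [-0.0005  0.0161  0.0869] world [ 0.5202 -0.0642  0.0869] yaw -0.23 z [-0.001  0.    -1.   ] F [-0.3  0.1  0.6] op 0.0002 gf 0.0
interior mean BGR [44. 69. 91.]
interior2 [68. 78. 87.]
[32.275      43.32777778 53.50833333] [76.595  87.8875 97.29  ]
```

Call:
play_rows --series '[[0, [0, 0, 0.12], [0, 0, 0]], [0, [0, 0, 0.12], [0, 0, 0]], [0, [0, 0, 0], [0, 0, 0]]]'

```text
t: 11.68
tool_pos: [0.5197, -0.064, 0.0743]
tool_rot: [-3.121, 0.36, 0.003]
contact_force: [-0.6, -0.5, -0.3]
opening: -0.0003
grip_force: 0.0
```

```bash
python3 -c "
from h import *
st();foam();grab('side','b10.png')"
```

```text
t 11.675 carton [-0.001   0.0162  0.0743] world [ 0.5197 -0.064   0.0743] yaw -0.23 z [-0.002  0.    -1.   ] F [-0.6 -0.5 -0.3] op -0.0003 gf 0.0
interior mean BGR [44. 67. 88.]
interior2 [65. 78. 89.]
```

```bash
cat >> h.py <<'E'
def amap(f,u0,u1,v0,v1,st=3):
    h=cv2.cvtColor(cv2.imread('pics/'+f),cv2.COLOR_BGR2HSV)
    for v in range(v0,v1,st):
        print(v,''.join(('#' if V<60 else 'B' if 8<=H<=20 and S>95 and V>120 else 'b' if 8<=H<=20 and S>95 else 'w' if S<40 and V>150 else '.') for H,S,V in h[v,u0:u1:2]))
E
python3 -c "
from h import *
amap('b10.png',280,400,210,345)"
```

```text
210 ............B..................................######.......
213 .........................b.b................#########.b.....
216 .................................b........###########.......
219 ....b................................b..############b.......
222 .b.....b........bb............#........############.........
225 ........b....b......................b..##########.w.........
228 .......#...................b.....b..b..########.......w.w...
231 #######......................b...........#......bbb.....w...
234 b.....Bb.b...b.........b.........b.....#...#...##bbbbbb...#.
237 .......Bb..b..b.....b.........bb..........#....#bbbbbbbb.###
240 .........bb..b......b..b#######.........###...b#####bbbb..##
243 B...........bbbbb##.....###################bbb########b..###
246 bB.......bbbb.#..........##################bbb########bbb.#.
249 B.b.......#..............#################bbbb########bbb#.#
252 BBb......................#################b..B########..b...
255 bb........................##############b#bbbbbbbbbbbbbbb..#
258 bb.#......................bb############bb####bbbbbbbbbb
[... 1124 characters left out ...]
......bb..bBBBBBBBBB##bbbbbBBbbbbbbbbbbbb.#....#..
315 ##...............b...bBBBBBBBBBbbbBBbbbbbbbbbbbb....##.....#
318 ..................b..bbBBBBBbbbbBbbbbbbbbbbbb...####.#......
321 ..................bb.bbbBbbbbbbbbbbbbbbbbb#...#....#........
324 ...................bbbbbbbbbbbbbbbbbbb..#.....#...#.........
327 ....................bbbbbbbbbbbbbbb..#.#....................
330 .....................bbbbbbbbbbB............................
333 ......................bbbbbb................................
336 ......................bb....................................
339 ............................................................
342 ............................................................
```

The colour map shows the flap now covering the rear half, with its free edge near (315,290)–(346,277). It isn't quite flat, so I'll press on until there's a force.

Call:
play_rows --series '[[0, [0, 0, 0.1], [0, 0, 0]], [0, [0, 0, 0.1], [0, 0, 0]], [0, [0, 0, 0], [0, 0, 0]]]'

```text
t: 12.15
tool_pos: [0.5199, -0.0641, 0.0645]
tool_rot: [-3.121, 0.361, 0.002]
contact_force: [0.3, 0.7, 0.4]
opening: -0.0
grip_force: 0.0
```

```bash
python3 -c "
from h import *
st();d=grab('side','b11.png');amap('b11.png',300,400,255,312)
for a in(0,.1,.2,.3,.4,.5):print(a,*[proj(d,W(x,.07-.085*np.cos(a),.088+.085*np.sin(a))).round(0) for x in(.074,0,-.074)])
"
```

```text
t 12.15 carton [-0.0009  0.0162  0.0645] world [ 0.5199 -0.0641  0.0645] yaw -0.23 z [-0.001  0.    -1.   ] F [0.3 0.7 0.4] op -0.0 gf 0.0
255 ...............#################bbbbbbbbbbbbbbb..#
258 ................#############.b####bbbbbbbbbbbb..#
261 ............bbbbbb############bbb..#########bbb#..
264 .........bbbbbbbbb##########.bbbbb.....###b#######
267 .....bbbbbbbbbbbbb#########..bbbbbb#.##..#######..
270 .bbbbbbbbbbbbbbbbb#########...bbbbbb.#.#....#.##..
273 bbbbbbbbbbbbbbbbbb#.#####..#...#bbbbb.#.####......
276 #bbbbbbbbbbbbbbbbb#.#########..#bbbbb.#..##.##..##
279 bbbbbbbbbbbbbbbbbbb.#bbbbb##bbbbbbbbBB#..#..#..#..
282 bbbbbbbbbbbbbbbbbbbBBBBBbbbb##bbbbbbbBB...........
285 bbbbbbbbbbbbbbbbBBBBBBBBb.#####bbbbbbbBB..........
288 bbbbbbbbbbbbBBBBBBBBB#......####bbbBBBBBB.........
291 bbbbbbbbBBBBBBBBBb.###......#####BBBBBBBBB........
294 #bbbbbbBBBBBBBb.##...##......#####BBBBBBBBB.bbbBB.
297 ##bbbbbBBBBbBBBB......##.....#####bBBBBBBbbbBB....
300 ##bbbbbbBBBBBBBBB#....#############bBbbbBBB.##....
303 ####bb..bBBBBBBBBB....##########bbbbbBBbbb....#...
306 ####bb..bbBBBBBBBBb##########bbbbbBBbbbbbb.#.#.#..
309 .....bb..bBBBBBBBBB#######bbbbBBBbbbbbbbb.##...#.#
0 [374. 276.] [347. 289.] [319. 302.]
0.1 [374. 274.] [347. 287.] [319. 300.]
0.2 [374. 272.] [347. 285.] [319. 298.]
0.3 [374. 269.] [347. 282.] [319. 296.]
0.4 [374. 266.] [347. 279.] [318. 293.]
0.5 [374. 263.] [346. 276.] [317. 290.]
```

Call:
play_rows --series '[[0, [0, 0, 0.1], [0, 0, 0]], [0, [0, 0, 0.1], [0, 0, 0]], [0, [0, 0, 0], [0, 0, 0]]]'

```text
t: 12.58
tool_pos: [0.5207, -0.0644, 0.0563]
tool_rot: [3.121, -0.36, 0.0]
contact_force: [-3.1, -0.0, 7.0]
opening: -0.0004
grip_force: 3.4
```

```bash
python3 -c "
from h import *
st();d=grab('side','b12.png');amap('b12.png',300,400,261,309)
"
```

```text
t 12.575 carton [0.0001 0.016  0.0563] world [ 0.5207 -0.0644  0.0563] yaw -0.23 z [ 0. -0. -1.] F [-3.1 -0.   7. ] op -0.0004 gf 3.4497740188089665
261 ............bbbb#############bbb...########bbbb...
264 .........bbbbbbbbb############bbb.....####.###.##.
267 .....bbbbbbbbbbbbb#########..bbbbb.#.##..##.###...
270 ..bbbbbbbbbbbbbbbb#######b....bbbbb###...##.#.##..
273 bbbbbbbbbbbbbbbbbb.#######....#.bbbb#.#..###......
276 bbbbbbbbbbbbbbbbbb#.#####.##...#bbbbb.#...#.##..#.
279 bbbbbbbbbbbbbbbbbbb.#########.bbbbbBBB#..#....##..
282 bbbbbbbbbbbbbbbbbbbbbBBBbbbbbbbbbbbBBBB.....#.....
285 bbbbbbbbbbbbbbbbbBBBBBBBBBb####bbbbbbBBB..........
288 bbbbbbbbbbbbbbBBBBBBBBBB....####bbbbBBBBB.........
291 bbbbbbbbbBBBBBBBBBBB##......#####BBBBBBBBB.......b
294 #bbbbbbBBBBBBBBBb#...##......#####BBBBBBBBB..bbBB.
297 ##bbb#bBBBBBBBBB......##.....#####bBBBBBBbbbBB....
300 ##.bbbbbBBBBBBBBB#.....############bBbbbBBB..#....
303 ####bb..bBBBBBBBBB....##########bbbbbBBbbb#.#.#...
306 ####bb..bbBBBBBBBBb##########bbBbbBBbbbbbb.#.#.#..
```

Force is 7 N and the edge is at v≈287 (0.05–0.1 rad), so the flap is seated. Lift and check it, then over to the -y side.

Call:
play_rows --series '[[0, [0, 0, -0.8], [0, 0, 0]], [0, [0, 0, -0.9], [0, 0, 0]], [0, [0, 0, -0.9], [0, 0, 0]], [0, [0, 0, -0.9], [0, 0, 0]], [0, [0, 0.9, 0], [0, 0, 0]], [0, [0, 0.9, 0], [0, 0, 0]], [0, [0, 0.9, 0], [0, 0, 0]], [0, [0, 0.9, 0], [0, 0, 0]]]'

```text
t: 13.62
tool_pos: [0.4788, -0.2407, 0.2298]
tool_rot: [-3.121, 0.36, 0.0]
contact_force: [-0.1, -0.3, -0.2]
opening: -0.0001
grip_force: 0.0
```

```bash
python3 -c "
from h import *
st();d=grab('side','b13.png');t=grab('top','a13.png');amap('b13.png',300,400,240,330);amap('a13.png',330,460,185,290)
print([proj(d,W(x,-.015,.088)).round(0) for x in(.074,0,-.074)],[proj(t,W(x,-.015,.088)).round(0) for x in(.074,0,-.074)])
p=ctrl.get_obs()['tool_pos'];print('tcp',proj(d,p),proj(t,p))
"
```

```text
t 13.625 carton [-2.000e-04 -1.652e-01  2.298e-01] world [ 0.4788 -0.2407  0.2298] yaw -0.23 z [-0.  0. -1.] F [-0.1 -0.3 -0.2] op -0.0001 gf 0.0
240 ..b..............................b....b.b.........
243 ...........b....................b..b........b.....
246 ...............b..........b.......................
249 ......b..b..#.##...b.....b..b..b..bb..............
252 b#bbbbbb...bb....b...b........b..b.....b.........b
255 .................b..bb...bb..b....b....b..........
258 ................BB.....b.b.b..b....b.b............
261 ............BBBBBBBbb.b..b..b..b......b..bb.b.....
264 ........BBBBBBBBBBBBBbbb.b....bbb....bbb..b..####.
267 .....BBBBBBBBBBBBBBBBBBBBBBBBBBBBBbb......########
270 .BBBBBBBBBBBBBBBBBBBBBBBBBBBBBBBBBB#.......#######
273 BBBBBBBBBBBBBBBBBBBBBBBBbBBbBbBBbbbb#......#######
276 bbbbbbbbbbbbbbbbbbbbbbbbbbbbbbbbbbbbb.......##.###
279 bbbbbbbbbbbbbbbbbbbbbbbbbbbbbbbbbbbbbb......######
282 bbbbbbbbbbbbbbbbbbbbbbbbbbbbbbbbbbbbbbb.#...######
285 bbbbbbbbbbbbbbbbbbbbbbbbbbb####bbbbbbbbbb..#######
288 bbbbbbbbbbbbbbbbbbbbbb.b...#####bbbbbbbbb...######
291 bbbbbbbbbbbbbbb
[... 2633 characters left out ...]
bbbbbbbbbbbbB.........
269 #####################.###.b..bbbbbbBBbbbbbbbbbbbbbbbbbB..........
272 ####.#############.#####.......bbbbBBBbbbbbbbbbbbbbbbbB..........
275 #######################..................bbbbbbbbbbbbbB..........
278 #####################...........................bbbbbb...........
281 .####################............................................
284 ..##b#######.######..............................................
287 .##.############.................................................
[array([374., 276.]), array([347., 289.]), array([319., 302.])] [array([399., 207.]), array([392., 236.]), array([386., 266.])]
tcp [396.25062356 315.09172094] [476.35618646 250.21286265]
```

Plain flap flat: its free edge is at top px (392,236), as predicted. Now checking where the gripper tip really shows against its projection.

```bash
python3 -c "
from h import *
amap('b13.png',360,480,225,335)
"; python3 - <<'E'
from h import *
d=imaging.get_image('side');print(d['extrinsics'].round(3),d['fx'],d['fy'],d['cx'],d['cy'],d['color'].shape)
s=ctrl.get_obs();print({k:np.round(s[k],3) for k in('q','tool_pos','tool_rot')})
p=s['tool_pos'];print([proj(d,p+[0,0,z]).round(0) for z in(0,.02,.04,.073,.15,.2)])
E
```

```text
225 .....bBbb.....B...........................................w.
228 ...........................................BBBBBBBBb........
231 ......................................bb...............bb.w.
234 ...........................b.......b........................
237 ..b..........................................#######.....b#w
240 ...b....b.b....................b........##############...b#.
243 ..b..b........b......................################.......
246 ............................bb.....##################.......
249 .b..bb...........................###################........
252 b..b.....b.........b.........b..##################..........
255 ....b....b.................b.....##############.............
258 b....b.b....................b..b...########.................
261 .b......b..bb.b...............b...b....#....................
264 bbb....bbb..b..####.####..bb..................w.............
267 BBBBbb......##############............#.........w...........
270 BBBBB#.......#################.########..w..................
273 BBbbbb#......###########################................
[... 1106 characters left out ...]
...
327 .............................#.#.ww.#....###..w.....b.....w.
330 ..............................w..wwwww.#.##.#.......#b......
333 ...................................w.ww.#.###.......#..bb...
[[ 0.758 -0.652 -0.007 -0.296]
 [-0.518 -0.596 -0.614  0.445]
 [ 0.396  0.469 -0.789  1.073]
 [ 0.     0.     0.     1.   ]] 505.9775351224383 505.9775351224383 279.50951419810286 209.99979006965816 (420, 560, 3)
{'q': array([-0.605, -0.177,  1.783,  0.   ,  1.537,  1.199]), 'tool_pos': array([ 0.479, -0.241,  0.23 ]), 'tool_rot': array([-3.12e+00,  3.66e-01,  1.00e-03])}
[array([396., 314.]), array([398., 309.]), array([399., 305.]), array([403., 296.]), array([411., 274.]), array([418., 258.])]
```

Physical evidence (flap angle against TCP height) says the surface that works on the flap lies about 35 mm above the reported TCP. I plan the tag flap's arc with that offset.

Call:
play_rows --series '[[0, [0, 0.2, 0.8], [0, 0, 0]], [0, [0, 0, 0.8], [0, 0, 0]], [0, [0, 0, 0.7], [0, 0, 0]], [0, [0, -0.45, 0], [0, 0, 0]], [0, [0, -0.45, 0], [0, 0, 0]], [0, [0, -0.45, 0], [0, 0, 0]], [0, [0, -0.45, 0], [0, 0, 0]], [0, [0, -0.25, 0], [0, 0, 0]]]'

```text
t: 14.78
tool_pos: [0.5041, -0.1483, 0.1194]
tool_rot: [3.12, -0.358, 0.014]
contact_force: [2.4, -0.3, 3.4]
opening: -0.0
grip_force: 0.0
```

Call:
play_rows --series '[[0, [0, -0.25, 0], [0, 0, 0]], [0, [0, -0.25, 0.1], [0, 0, 0]], [0, [0, -0.25, 0.18], [0, 0, 0]], [0, [0, -0.2, 0.22], [0, 0, 0]], [0, [0, -0.18, 0.22], [0, 0, 0]], [0, [0, 0, 0], [0, 0, 0]]]'

```text
t: 15.52
tool_pos: [0.512, -0.0934, 0.0772]
tool_rot: [-3.12, 0.359, 0.006]
contact_force: [-0.4, -0.2, -1.1]
opening: -0.0002
grip_force: 0.0
```

```bash
python3 -c "
from h import *
st();d=grab('side','b14.png');t=grab('top');amap('b14.png',290,420,230,345)
for a in(0,.2,.4,.6,.8,1.2,1.6,2):print(a,*[np.r_[proj(d,W(x,-.07+.11*np.cos(a),.09+.11*np.sin(a))),proj(t,W(x,-.07+.11*np.cos(a),.09+.11*np.sin(a)))].round(0) for x in(.074,-.074)])
"
```

```text
t 15.525 carton [-0.0018 -0.0142  0.0772] world [ 0.512  -0.0934  0.0772] yaw -0.229 z [-0.004  0.001 -1.   ] F [-0.4 -0.2 -1.1] op -0.0002 gf 0.0
230 ........................................############b............
233 ................b.....................#############..............
236 .....................................############b...............
239 #####................................###########bbb..............
242 b##...................................###########b......###.....b
245 .....bb......b..............b.......b.....#######bb..#.#..#.....B
248 .....b........................b..........#######bbbb.###..#.....b
251 .......b..........bbb.########.#.......#########b..b#....#.......
254 .......................###################bbb##bb#.b........##...
257 ......................b##################bbbBbbbbbbb.#..##.#.#...
260 ..................bbbbbb###################bbbbbbbbb...#.##..#...
263 ...............bbbbbbbbb################..#..######.##...##.##..#
266 ...........bbbbbbbbbbbbbb##############bb..#####b####..#........#
269 ........bbbbbbbbbbbbbbbbbb#############
[... 1456 characters left out ...]
........................................
335 .................bbbb............................................
338 .................................................................
341 .................................................................
344 ...............................................................w.
0 [361. 258. 378. 201.] [307. 283. 363. 260.]
0.2 [362. 253. 380. 200.] [308. 279. 366. 261.]
0.4 [365. 251. 385. 200.] [310. 276. 370. 261.]
0.6 [369. 249. 391. 200.] [312. 276. 376. 262.]
0.8 [373. 250. 398. 200.] [316. 277. 384. 264.]
1.2 [384. 257. 417. 203.] [325. 285. 402. 268.]
1.6 [397. 270. 437. 207.] [336. 299. 422. 273.]
2 [408. 288. 454. 213.] [347. 319. 440. 277.]
```

The tag flap is coming over, with the white tag showing at about (336–350,290). Continue down.

Call:
play_rows --series '[[0, [0, -0.22, 0.12], [0, 0, 0]], [0, [0, -0.22, 0.1], [0, 0, 0]], [0, [0, -0.22, 0.05], [0, 0, 0]], [0, [0, 0, 0.05], [0, 0, 0]], [0, [0, 0, 0], [0, 0, 0]]]'

```text
t: 16.25
tool_pos: [0.5206, -0.0621, 0.0629]
tool_rot: [3.121, -0.36, -0.001]
contact_force: [-0.0, 0.3, -0.8]
opening: -0.0
grip_force: 0.0
```

```bash
python3 -c "
from h import *
st();grab('side','b15.png');amap('b15.png',290,400,250,310)
"
```

```text
t 16.25 carton [-0.0006  0.0183  0.0629] world [ 0.5206 -0.0621  0.0629] yaw -0.23 z [-0.001 -0.    -1.   ] F [-0.   0.3 -0.8] op -0.0 gf 0.0
250 ...................##################b..########b.bb...
253 ....................#################bbbbbb#####b..b...
256 ....................##############b##bbbbbbbbbbbbbbb.#.
259 ....................b#############bbb.#####bbbbbbbbb...
262 ................bbbbbb############bbbb....##.##b##b....
265 .............bbbbbbbbbb#########..bbbbb....###......#..
268 .........bbbbbbbbbbbbbb.######b#...bbbbb#.#...#..###...
271 ....#bbbbbbbbbbbbbbbbbb.#######....#.bbbb...........#..
274 #####bbbbbbbbbbbbbbbbbb#.#####.##...#bbbbb.#..#......#.
277 #####bbbbbbbbbbbbbbbbbbb.#########.bbbbbBBB.......#....
280 ##.##bbbbbbbbbbbbbbbbbb.....BB......bbbbbBBB...........
283 .#.##bbbbbbbbbbbbbb...B.......wwBB...bbbbbBBB..........
286 ##.#.bbbbbbbbbbbbb.B.........ww..wBw.bbBBBBBBB.........
289 ######bbbbbbbbbBBBBwB..Bwww.B......B.wBBBBBBBBb........
292 .#####bbbbbbBBBBBBBBw...B...B....w.BBBBBBBBBBBBb.......
295 #######bbbbBBBBBBBBBBwB..B..B.w.BBBBBBBBBBBBBBBB.#.....
298 #####.#bbbbbBBBBBBBBBBw......BBBBBBBBBBBBBBBBbbb.......
301 ####.##.bbb.bBBBBBBBBBBw.BBBBBBBBBBBBBBBBBbbbbb..##....
304 ###.#####bb..bBBBBBBBBBBBBBBBBBBBBBBBBBbbbbbbbb#.......
307 #.######..b...bBBBBBBBBBBBBBBBBBBBBbbbbbbbbbbb.........
```

Call:
play_rows --series '[[0, [0, 0, 0.08], [0, 0, 0]], [0, [0, 0, 0.06], [0, 0, 0]], [0, [0, 0, 0], [0, 0, 0]]]'

```text
t: 16.68
tool_pos: [0.5216, -0.0627, 0.0598]
tool_rot: [3.121, -0.361, 0.0]
contact_force: [-8.1, 1.9, 17.8]
opening: -0.0001
grip_force: 9.1
```

```bash
python3 -c "
from h import *
st()"
```

```text
t 16.675 carton [0.0005 0.0179 0.0598] world [ 0.5216 -0.0627  0.0598] yaw -0.23 z [ 0. -0. -1.] F [-8.1  1.9 17.8] op -0.0001 gf 9.118132184667047
```

Contact at TCP z≈0.060, about 4 mm higher than for the plain flap, so both flaps are seated. Lift, fly to above the reader with the gripper open, and measure tag and reader again with a clear view.

Call:
play_rows --series '[[0, [0, 0, -0.8], [0, 0, 0]], [0, [0, 0, -0.9], [0, 0, 0]], [0, [0, 0, -0.9], [0, 0, 0]], [0, [0, 0, -0.6], [0, 0, 0]], [1, [-0.2, -0.9, 0], [0, 0, 0]], [1, [-0.2, -0.9, 0], [0, 0, 0]], [1, [-0.2, -0.9, 0], [0, 0, 0]], [1, [-0.2, -0.9, 0], [0, 0, 0]]]'

```text
t: 17.68
tool_pos: [0.5228, 0.1232, 0.2161]
tool_rot: [3.121, -0.362, 0.001]
contact_force: [-0.1, 0.2, -0.3]
opening: 0.0723
grip_force: 0.0
```

Call:
play_rows --series '[[1, [-0.2, -0.9, 0], [0, 0, 0]], [1, [-0.2, -0.9, 0], [0, 0, 0]], [1, [-0.2, -0.9, 0], [0, 0, 0]], [1, [-0.2, -0.9, 0], [0, 0, 0]], [1, [0, 0, 0], [0, 0, -0.65]], [1, [0, 0, 0], [0, 0, 0]]]'

```text
t: 18.42
tool_pos: [0.5249, 0.3067, 0.2157]
tool_rot: [3.134, -0.219, -0.001]
contact_force: [-0.2, -0.1, -0.0]
opening: 0.0853
grip_force: 0.0
```

```bash
python3 - <<'E'
from h import *
st();t=grab('top','a16.png');s=grab('side','b16.png')
L=np.linalg.norm
h=cv2.cvtColor(t['color'],cv2.COLOR_BGR2HSV);amap('a16.png',340,430,190,280)
for d,reg,nm in((t,(345,420,200,275),'top'),(s,(310,390,255,330),'side')):
    u0,u1,v0,v1=reg;g=cv2.cvtColor(d['color'],cv2.COLOR_BGR2HSV)[v0:v1,u0:u1]
    m=((g[...,1]<70)&(g[...,2]>115)).astype(np.uint8);m=cv2.morphologyEx(m,cv2.MORPH_CLOSE,np.ones((5,5)))
    n,l,q,c=cv2.connectedComponentsWithStats(m);k=1+q[1:,4].argmax()
    ys,xs=np.where(l==k);hull=cv2.convexHull(np.c_[xs+u0,ys+v0].astype(np.float32));ap=cv2.approxPolyN(hull,4,ensure_convex=True).reshape(-1,2)
    P=np.array([onz(d,*p,.0935) for p in ap]);print(nm,q[k],ap.tolist(),'\n',P.round(3).tolist(),'sides',[round(L(P[i]-P[i-1]),3) for i in range(4)],'c',P.mean(0).round(4))
    print('pred tag',proj(d,W(0,-.015,.0935)).round(1),'free edge',[proj(d,W(x,.04,.092)).round(0) for x in(.074,-.074)])
E
```

```text
t 18.425 carton [-0.0812  0.3782  0.2157] world [0.5249 0.3067 0.2157] yaw -0.14 z [-0. -0. -1.] F [-0.2 -0.1 -0. ] op 0.0853 gf 0.0
190 ...........###.###...........................
193 ............##..##.#..##.....................
196 ..........#.#...#...#.####.#...........ww....
199 .........#.##Bbbb##..##.#..####.##.......ww..
202 .........##bBBBBBBBBbb#.#######.#.##.........
205 ........##b#BBBBBBBBBBBBBbb.#####..#.......w.
208 ........##bbBBBBBBBBBBBBBBBBBBbb####........w
211 ........##bBBBBBBBBBBBBBBBBBBBBBBBBbb........
214 .......##bbBBBBBBBBBBBBBBBBBBBBBBBBBBBBBb....
217 ......###bBBBBBBBBBBBBBBBBBBBBBBBBBBBBBBB....
220 ......##b#BBBBBBBBBBBBBwwwBBBBBBBBBBBBBBB....
223 ......##bBBBBBBBBBBBBBB...BB.wwBBBBBBBBB.....
226 .....##b#BBBBBBBBBBBBB...w.B.wwBwBBBBBBB.....
229 .....##bbBBBBBBBBBBBBB..B.w.B....BBBBBB......
232 .....##bBBBBBBBBBBBBB....BwwB...BBBBBBB......
235 ....##bbBBBBBBBBBBBBBwB.......B.BBBBBBB......
238 ....##bBBBBBBBBBBBBB....B..B....BBBBBB.......
241 ...####BBBBBBBBBBBBB.B...w..B..BBBBBBB.......
244 ...##bBBBBBBBBBBBBBB..B.ww...B.BBBBBB........
247 ...#b#BBBBBBB
[... 781 characters left out ...]
 -0.078, 0.093], [0.543, -0.125, 0.093]] sides [np.float64(0.08), np.float64(0.049), np.float64(0.08), np.float64(0.049)] c [ 0.5111 -0.0907  0.0935]
pred tag [393.  236.1] free edge [array([378., 201.]), array([364., 260.])]
side [ 16  18  40  30 683] [[335.18182373046875, 302.6363525390625], [324.4537658691406, 284.75628662109375], [354.4246520996094, 272.1369934082031], [365.96295166015625, 289.4444580078125]] 
 [[0.467, -0.104, 0.093], [0.48, -0.055, 0.093], [0.556, -0.077, 0.093], [0.543, -0.126, 0.093]] sides [np.float64(0.08), np.float64(0.051), np.float64(0.079), np.float64(0.051)] c [ 0.5115 -0.0906  0.0935]
pred tag [347.  287.7] free edge [array([361., 257.]), array([307., 283.])]
```

The tag measures 80×50 mm in both views at z=0.0935: centre (0.511,-0.091), yaw -0.273, flaps flat. Now a close look at the gripper above the reader, using the last picture.

```bash
python3 - <<'E'
from h import *
d=grab('side');t=grab('top');p=ctrl.get_obs()['tool_pos']
print(proj(d,p))
out=[]
for dd,c in((d,proj(d,[.523,.306,.12])),(t,proj(t,[.523,.306,.1]))):
    u0,v0=int(c[0])-50,int(c[1])-70
    I=cv2.resize(dd['color'][v0:v0+140,u0:u0+100],(400,560),interpolation=cv2.INTER_CUBIC);I=np.clip(I*1.5,0,255).astype(np.uint8)
    for q,col in((p,(255,255,0)),(p+[0,0,.073],(255,255,0)),([.5234,.3059,.0],(0,0,255)),([.5234,.3059,.092],(0,255,0))):
        u=(proj(dd,np.array(q))-[u0,v0]+.5)*4;cv2.circle(I,(int(u[0]),int(u[1])),5,col,2)
    print(u0,v0);out.append(I)
cv2.imwrite('pics/g.png',np.hstack(out))
E
```

```text
[239.67554457 152.67476724]
191 108
176 159
```

View pics/g.png

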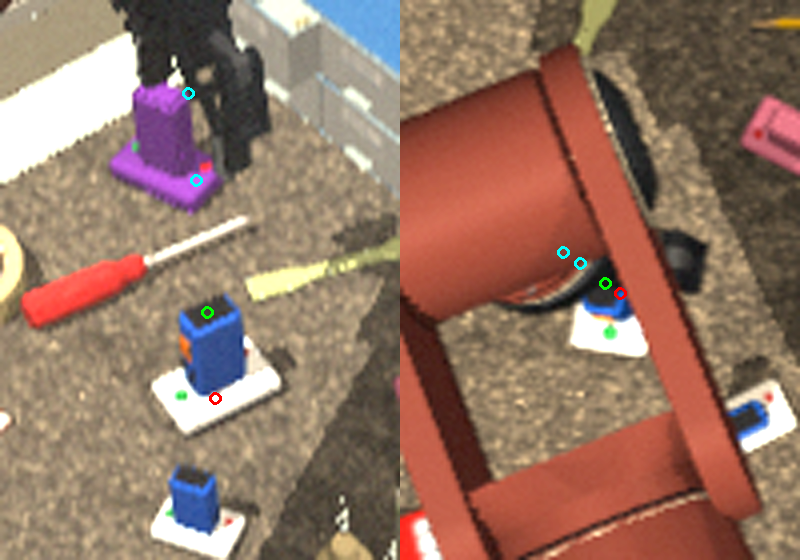

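The last picture shows the fingers straddling the reader laterally. The open tips appear about 45 mm above the projected TCP (13 mm of that from being open), which confirms a height offset of about 33 mm. The reader's marks at (207,312) and (215,398) agree with my measured pose. Descend to reported z≈0.015 and grip.

Call:
play_rows --series '[[1, [0, 0, 0.8], [0, 0, 0]], [1, [0, 0, 0.8], [0, 0, 0]], [1, [0, 0, 0.8], [0, 0, 0]], [1, [0, 0, 0.8], [0, 0, 0]], [1, [0, 0, 0.4], [0, 0, 0]], [1, [0, 0, 0.4], [0, 0, 0]], [1, [0, 0, 0], [0, 0, 0]]]'

```text
t: 19.5
tool_pos: [0.5244, 0.306, 0.0151]
tool_rot: [3.133, -0.219, -0.003]
contact_force: [-0.8, 0.5, 0.6]
opening: 0.0856
grip_force: 0.0
```

```bash
python3 -c "
from h import *
st();amap('b16.png',220,270,160,225);grab('side','b17.png');print();amap('b17.png',220,270,160,225)"
```

```text
t 19.5 carton [-0.0816  0.3774  0.0151] world [0.5244 0.306  0.0151] yaw -0.14 z [-0.002 -0.001 -1.   ] F [-0.8  0.5  0.6] op 0.0856 gf 0.0
160 .........................
163 ..............ww.........
166 ...........ww............
169 .......w.................
172 .....w...................
175 .........................
178 .........................
181 .........................
184 ...........###...........
187 ..........###............
190 .........................
193 ........B.......w........
196 .........b...........#...
199 ....................#....
202 ......www.......wwww.....
205 .....www.w....wwwww......
208 ......wwwwwwwwww..#......
211 .......wwwwww............
214 ........ww..#............
217 .........................
220 .........................
223 .........................

160 ...#######.#######.......
163 ...###############.......
166 ...###############.......
169 .....############........
172 .....############........
175 .......##########........
178 .......########.#........
181 .......##########.##.....
184 ..........#######.##...#.
187 .........############.#..
190 ............#########.#.#
193 ........B.....#######....
196 ........bb....########...
199 ................###.#...#
202 ......www#......###......
205 .....www.w....w..ww......
208 ......wwwwwwwwww..#......
211 .......wwwwww..#.....#...
214 ........ww..#........#...
217 .......................##
220 ...................###...
223 ...................#.##..
```

Call:
play_rows --series '[[0, [0, 0, 0], [0, 0, 0]], [0, [0, 0, 0], [0, 0, 0]], [0, [0, 0, 0], [0, 0, 0]], [0, [0, 0, 0], [0, 0, 0]], [0, [0, 0, 0], [0, 0, 0]]]' --force 60

```text
t: 20.18
tool_pos: [0.5254, 0.3067, 0.0169]
tool_rot: [-3.134, 0.219, -0.001]
contact_force: [-0.9, -0.2, 3.8]
opening: 0.0254
grip_force: 59.4
```

```bash
python3 -c "
from h import *
st()"
```

```text
t 20.175 carton [-0.0807  0.3783  0.0169] world [0.5254 0.3067 0.0169] yaw -0.139 z [ 0.001  0.    -1.   ] F [-0.9 -0.2  3.8] op 0.0254 gf 59.44225609302521
```

Gripped: opening 25.4 mm at 59 N. Lift, turn to the tag's yaw and carry over.

Call:
play_rows --series '[[0, [0, 0, -0.4], [0, 0, 0]], [0, [0, 0, -0.8], [0, 0, 0]], [0, [0, 0, -0.8], [0, 0, 0]], [0, [0, 0, -0.8], [0, 0, 0.48]], [0, [0, 0, -0.6], [0, 0, 0.48]], [0, [0, 0, 0], [0, 0, 0]]]'

```text
t: 20.92
tool_pos: [0.5267, 0.3073, 0.1903]
tool_rot: [-3.109, 0.426, -0.009]
contact_force: [-0.2, 0.8, -2.3]
opening: 0.0254
grip_force: 59.3
```

```bash
python3 -c "
from h import *
st()"
```

```text
t 20.925 carton [-0.0796  0.3791  0.1903] world [0.5267 0.3073 0.1903] yaw -0.273 z [ 0.006  0.003 -1.   ] F [-0.2  0.8 -2.3] op 0.0254 gf 59.33022916316986
```

Call:
play_rows --series '[[0, [0.08, 0.32, 0], [0, 0, 0]], [0, [0.16, 0.64, 0], [0, 0, 0]], [0, [0.16, 0.64, 0], [0, 0, 0]], [0, [0.16, 0.64, 0], [0, 0, 0]], [0, [0.16, 0.64, 0], [0, 0, 0]], [0, [0.16, 0.64, 0], [0, 0, 0]], [0, [0.16, 0.64, 0], [0, 0, 0]], [0, [0.16, 0.64, 0], [0, 0, 0]]]'

```text
t: 21.92
tool_pos: [0.5159, 0.0573, 0.1832]
tool_rot: [3.111, -0.428, -0.008]
contact_force: [0.2, 0.4, -2.1]
opening: 0.0252
grip_force: 59.3
```

Call:
play_rows --series '[[0, [0.16, 0.64, 0], [0, 0, 0]], [0, [0.16, 0.64, 0], [0, 0, 0]], [0, [0.16, 0.64, 0], [0, 0, 0]], [0, [0.16, 0.64, 0], [0, 0, 0]], [0, [0.08, 0.32, 0], [0, 0, 0]], [0, [0, 0, 0], [0, 0, 0]], [0, [0, 0, 0], [0, 0, 0]]]'

```text
t: 22.8
tool_pos: [0.5134, -0.0884, 0.1856]
tool_rot: [-3.112, 0.427, 0.002]
contact_force: [0.3, 0.3, -1.5]
opening: 0.0255
grip_force: 59.4
```

```bash
python3 - <<'E'
from h import *
st();s=grab('side','b18.png');t=grab('top','a18.png');amap('b18.png',300,390,190,310)
o=ctrl.get_obs();z=o['tool_pos'][2]-.0169;p=o['tool_pos'];M=R.from_rotvec(o['tool_rot']).as_matrix()
print('pred head top corners',[proj(s,np.r_[p[:2],z+.018]+M@[a*.04,b*.025,0]).round(0) for a,b in((1,1),(1,-1),(-1,-1),(-1,1))],'bottom near',proj(s,np.r_[p[:2],z]+M@[-.04,.025,0]))
E
```

```text
t 22.8 carton [-0.0015 -0.009   0.1856] world [ 0.5134 -0.0884  0.1856] yaw -0.273 z [-0.001  0.001 -1.   ] F [ 0.3  0.3 -1.5] op 0.0255 gf 59.39815878868103
190 ..................................b..########
193 ..............b.....b...............#########
196 ....................................#########
199 ....................................#########
202 .....................................######.w
205 ........................................b.w.#
208 .....................b...b...........##...###
211 ..........b..................b.####.....####.
214 ..................b....#.#..#.........####...
217 ...................#########........####.....
220 .b..........b......#####################.....
223 ...B...bbBBBb......#####################.....
226 ..Bb......b.b.#....####################......
229 bb##........##.b....##################.......
232 ###.###.....b.......#################.#bbbb..
235 bb..#..#..............##############.#bbbbbbb
238 B.....................################bbbBbbb
241 ........##............#.##########..###bbbbbb
244 .......#...............###########...#
[... 504 characters left out ...]
...
277 bbbbbbbbbbbbbbbbbb.wwwww......bbbbbbb.#......
280 bbbbbbbbbbbbbbbbbb..w...B..B..bbbbbbbBb.....#
283 bbbbbbbbbbbbbbb.....b...B...B..bbbBBBBBb.....
286 bbbbbbbbbbbbb....B..B......B.B..BBBBBBBBb#...
289 bbbbbbbbbbbbbbwB..Bwww..b..B....wBBBBBBBBb...
292 bbbbbbbbbbBBBBBwB.wB.....w.....BBBBBBBBBBBb..
295 ##bbbbbBBBBBBBBBwBB....B.w.BBBBBBBBBBBBBBBB..
298 ##bbbbbBBBBBBBBBBw....w.BBBBBBBBBBBBBBBBbbb..
301 ##.bbb.bBBBBBBBBBBw.BBBBBBBBBBBBBBBBBbbbbb...
304 #.##bb..bBBBBBBBBBBBBBBBBBBBBBBBBBbbbbbbbb#..
307 #####b...bBBBBBBBBBBBBBBBBBBBBbbbbbbbbbbb....
pred head top corners [array([371., 266.]), array([359., 249.]), array([327., 262.]), array([339., 280.])] bottom near [337.85322571 284.66556957]
```

The reader's near lower corner shows at about (340,281), where predicted (338,284). Descend 60 mm.

Call:
play_rows --series '[[0, [0, 0.04, 0.25], [0, 0, 0]], [0, [0, 0, 0.25], [0, 0, 0]], [0, [0, 0, 0.25], [0, 0, 0]], [0, [0, 0, 0.2], [0, 0, 0]], [0, [0, 0, 0.15], [0, 0, 0]], [0, [0, 0, 0.05], [0, 0, 0]], [0, [0, 0, 0], [0, 0, 0]], [0, [0, 0, 0], [0, 0, 0]]]'

```text
t: 23.9
tool_pos: [0.5136, -0.0912, 0.1293]
tool_rot: [3.112, -0.428, 0.002]
contact_force: [-0.8, 0.2, -1.8]
opening: 0.0256
grip_force: 59.6
```

```bash
python3 - <<'E'
from h import *
st();s=grab('side','b19.png');amap('b19.png',310,380,250,310)
for z in(.0935+.015,.1265):
    M=R.from_euler('z',-.273).as_matrix();c=np.array([.5113,-.0907,z])
    print('ideal head corners',z,[proj(s,c+M@[a*.04,b*.025,0]).round(1) for a,b in((1,-1),(1,1),(-1,1),(-1,-1))])
g=cv2.cvtColor(s['color'],cv2.COLOR_BGR2HSV)
for v in range(258,306,3):print(v,' '.join(f'{g[v,u,1]}/{g[v,u,2]}' for u in range(318,374,4)))
E
```

```text
t 23.9 carton [-0.0007 -0.0117  0.1293] world [ 0.5136 -0.0912  0.1293] yaw -0.273 z [ 0.001 -0.    -1.   ] F [-0.8  0.2 -1.8] op 0.0256 gf 59.55389320850372
250 ................##################b
253 ................##############bbbbb
256 ..............bb##############bbbbb
259 ..........bbbbbb###########...b#bbb
262 ......bbbbbbbbb..##########...#.##b
265 ...bbbbbbbbbbbb#..##########...####
268 bbbbbbbbbbbbbbbb#...######..#...##.
271 bbbbbbbbbbbbbbbbb...#########......
274 bbbbbbbbbbbb...#b....########bbb.#.
277 bbbbbbbbb......#.....###....bbbbb#.
280 bbbbbbbbb....................bbbbb.
283 bbbbbbbbb......w...wwwwwwww..bbbbb.
286 bbbbbbbb....wwwwwwwwwwwww.bbbbbbbbb
289 bbbbbbbbb.b.wwwwwwww.....B.wBBbbbbb
292 bbbbbbbbBB.B.wwww.........BBBBBBBBB
295 bbbbBBBBBBBwB.....B.w.BBBBBBBBBBBBB
298 bbBBBBBBBBBBw..B.w.BBBBBBBBBBBBBBBB
301 b.bBBBBBBBBBBw.BBBBBBBBBBBBBBBBBbbb
304 b..bBBBBBBBBBBBBBBBBBBBBBBBBBbbbbbb
307 b...bBBBBBBBBBBBBBBBBBBBBbbbbbbbbbb
ideal head corners 0.1085 [array([366.6, 286. ]), array([355.4, 268.8]), array([324.9, 281.8]), array([335.6, 299.6])]
ideal head corners 0.12
[... 1046 characters left out ...]
35 6/237 8/236 24/222 44/127 134/105 137/104
288 127/88 132/89 104/93 72/114 21/233 8/236 8/235 8/236 19/229 47/153 36/113 128/132 140/159 134/116
291 135/91 118/91 127/86 43/171 44/179 6/236 13/236 44/197 41/111 86/133 68/136 61/217 139/187 140/190
294 130/106 135/164 138/168 58/203 57/230 40/205 46/116 70/138 73/129 50/221 140/184 138/187 138/192 140/190
297 140/188 138/187 140/190 138/196 59/228 49/209 97/134 23/230 124/168 141/186 139/196 139/184 137/194 141/194
300 139/192 137/183 135/185 138/190 58/221 29/230 101/199 135/189 144/184 140/189 138/187 142/189 149/190 140/168
303 139/173 134/192 139/194 142/185 135/192 140/188 138/192 140/195 138/192 138/189 140/193 147/189 134/150 134/124
```

```bash
python3 - <<'E'
from h import *
s=grab('side');g=cv2.cvtColor(s['color'],cv2.COLOR_BGR2HSV).astype(int)
for v in range(268,297,2):
    m=[u for u in range(318,378) if g[v,u,1]<80 and g[v,u,2]>78]
    print(v,m[0] if m else None,m[-1] if m else None)
M=R.from_euler('z',-.273).as_matrix()
for z in(.1124,.1304):print(z,[proj(s,np.array([.5113,-.0907,z])+M@[a*.04,b*.025,0]).round(1).tolist() for a,b in((1,-1),(1,1),(-1,1),(-1,-1))])
E
```

```text
268 362 372
270 369 372
272 370 374
274 334 338
276 329 364
278 328 365
280 328 367
282 329 367
284 327 365
286 326 363
288 327 365
290 328 364
292 329 360
294 330 355
296 332 350
0.1124 [[366.8, 285.2], [355.6, 267.9], [325.0, 280.9], [335.7, 298.8]]
0.1304 [[367.9, 281.2], [356.5, 263.8], [325.5, 276.8], [336.4, 294.9]]
```

Reader is centred within about 2–3 mm and 19 mm above the tag. Lower 3 mm, settle and hand in.

Call:
play_rows --series '[[0, [-0.02, 0, 0.06], [0, 0, 0]], [0, [0, 0, 0], [0, 0, 0]], [0, [0, 0, 0], [0, 0, 0]], [0, [0, 0, 0], [0, 0, 0]], [0, [0, 0, 0], [0, 0, 0]], [0, [0, 0, 0], [0, 0, 0]]]'

```text
t: 24.75
tool_pos: [0.5123, -0.0909, 0.1258]
tool_rot: [3.112, -0.428, 0.0]
contact_force: [0.3, 1.2, -2.9]
opening: 0.0255
grip_force: 59.6
```

```bash
python3 -c "
from h import *
st();print(ctrl.finish_job())"
```

```text
t 24.75 carton [-0.0021 -0.0117  0.1258] world [ 0.5123 -0.0909  0.1258] yaw -0.273 z [ 0. -0. -1.] F [ 0.3  1.2 -2.9] op 0.0255 gf 59.55314755439758
the job is handed in; nothing more can be done
None
```

I handed the job in at 24.75 s with both flaps flat and the reader gripped level about 15 mm above the tag, centred within about 3 mm by my measurements; the hand-in returned no verdict, and I did not re-check the standing things by camera after the carry.

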